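# Clamp the induction chamber and check its lid joint with the pen gas detector

## Task

Press the raised handle of the toggle clamp fully down so that the lid of the gas induction chamber is clamped. Then take the pen-shaped gas detector from its stand and check the lid joint for leaks in one slow, steady pass (about 3 cm a second): start at the hinge end of the long front side facing you, follow the front to the corner at the clamp end and go round it up to the clamp, always keeping the detector's tip about 5 mm from the line where lid and flange meet and never leaning on the chamber. Set the detector back upright in its stand and leave the other things on the bench where they are.

Things in the scene. Friction and masses are not known exactly. Their poses are not given: they have to be found in the camera images.
- chamber: gas induction chamber, fixed, 148 mm (x) by 282 mm (y, from -178 to +104). Origin on the worktop under the middle of its clear box; front = -x. Aluminium flange 148 x 208 mm, top at z 90 mm; on it a dark gasket and a shut clear lid 120 x 180 mm, centred, top at 101.5 mm, leaving a 14 mm ledge; the joint is where lid edge meets flange. Hinges at the +y end, clamp at the -y end
- clamp_handle (a joint): handle of the toggle clamp, rad: 0 = level, fully down, clamped (hard stop); about 1.1 = raised. It stays where left; about 2 N at the grip moves it. It drives the clamp arm, whose rubber foot comes down on the lid. Hinge along the chamber's x axis
- clamp_pivot (a point): centre of the handle's hinge, 110 mm above the worktop, 150 mm from the chamber's origin toward its -y; axes as the chamber's
- clamp_grip (a point): middle of the handle's black round grip (15 mm thick, 68 mm long), on its centre line 70 mm from the hinge; level with the hinge, toward the chamber's -y, when clamped; higher and nearer when raised
- detector: pen-shaped cordless gas detector, 80 g, upright in its stand at the start, z axis upward along it, origin at the tip (lower end). Thin probe tube 6 to 7 mm thick for 56 mm, black cone up to 15 mm thick from 56 to 70 mm, then a flat shoulder: round white handle 22 mm thick from 70 to 150 mm; in the stand the top 45 mm of the handle stand clear
- detector_tip (a point): the detector's sniffing tip, at its origin
- stand: the detector's stand, fixed: round steel foot 84 mm across, square grey post 38 mm wide and 90 mm high with a 17 mm square bore, on it a 35 mm high black cup of inner diameter 25 mm, flared to 35 mm at the mouth. Origin on the worktop, on the bore's axis. Seated, the detector's handle rests on the post inside the cup, its tip 20 mm above the worktop
- stand_mouth (a point): centre of the stand's cup mouth, 125 mm above the worktop
- seam_0 (a point): point on the joint line, 91 mm above the worktop: the hinge end of the front side; axes as the chamber's (outward is -x)
- seam_1 (a point): point on the joint line, 91 mm above the worktop: point 1 of the front side, 21 mm on; axes as the chamber's (outward is -x)
- seam_2 (a point): point on the joint line, 91 mm above the worktop: point 2 of the front side, 41 mm on; axes as the chamber's (outward is -x)
- seam_3 (a point): point on the joint line, 91 mm above the worktop: point 3 of the front side, 62 mm on; axes as the chamber's (outward is -x)
- seam_4 (a point): point on the joint line, 91 mm above the worktop: point 4 of the front side, 82 mm on; axes as the chamber's (outward is -x)
- seam_5 (a point): point on the joint line, 91 mm above the worktop: point 5 of the front side, 103 mm on; axes as the chamber's (outward is -x)
- seam_6 (a point): point on the joint line, 91 mm above the worktop: point 6 of the front side, 124 mm on; axes as the chamber's (outward is -x)
- seam_7 (a point): point on the joint line, 91 mm above the worktop: point 7 of the front side, 144 mm on; axes as the chamber's (outward is -x)
- seam_8 (a point): point on the joint line, 91 mm above the worktop: the front corner nearest the clamp; axes as the chamber's (outward is -x and -y)
- seam_9 (a point): point on the joint line, 91 mm above the worktop: the clamp end, 20 mm round the corner toward the clamp arm; axes as the chamber's (outward is -y)
- beaker: bystander: empty clear glass beaker, 71 mm across, 85 mm tall, standing; origin at the centre of its underside
- flask: bystander: empty clear conical flask, 71 mm across, 92 mm tall, standing; origin at the centre of its underside
- petri: bystander: closed petri dish, 90 mm across, 15 mm tall, lying flat; origin at the centre of its underside
- marker: bystander: capped marker pen with a black cap, 136 mm long along its y axis, 18 mm thick, lying flat; origin at the centre of its underside
- forceps: bystander: steel forceps, 132 mm long along its y axis, 19 mm wide, 8 mm tall, lying flat; origin at the centre of its underside
Mind the look-alikes: they are no part of the job. Leave any purple look-alike of the detector alone.

How it is judged:
By the outcome, as a careful person would: the job done as asked, in the order asked, and still so for the second after the job is handed in, with the robot touching nothing.
It also fails if it takes over 72 s, if anything falls off the work surface, if the arm or the gripper's body presses on something with over 40 N, if the wrist force passes 120 N, or if a joint passes its speed limit or range.

## Robot

A 6-joint arm with a two-finger parallel gripper is mounted at the origin on a cart in front of the work surface, level with it; the furniture and walls round the work are solid. World frame = base frame: x ahead of the robot, y to its left, z up, the work surface at z = 0. Lengths are in m, angles in degrees, forces in N, time in s.
With the tool pointing down it reaches from about 0.375 to 0.9 m from the base axis. Payload 3.1 kg.
Tool frame: the origin (TCP) lies midway between the tips of the shut fingers; the grasp point (between the pads) lies 19 mm behind it; z points along the fingers, y is the line along which they close (so a half turn about z gives the same grasp; the last joint's range is limited). The gripper opens to 87 mm and grips with 3 to 60 N. Pads are 19 mm wide; open, the fingers measure 117 mm over their backs; the gripper's body (75 mm by 190 mm) begins 51 mm behind the grasp point.
Start: joints at [-81.331, 30.224, 82.088, -0, 67.689, -10.227], TCP at [0.202, -0.591, 0.223] pointing down, gripper open.
Joint ranges: [-176.69, 176.69], [-43.24, 126.21], [12.49, 139.97], [-82, 262], [0, 151.66], [-163.58, 163.58]. Speed limits (degrees/s): [159.86, 159.86, 180, 180, 180, 180].

## Interface

Orientations are given as a 3x3 rotation matrix whose columns are the frame's x, y, z axes.
In Python, from rig import bot, imaging, models gives the robot as it stands.
- The arm moves only by the shell command python3 -m pendant 'ROWS' [OPENING]. ROWS is JSON, a list of rows, each a list of 2 entries, a list of its own where there are three numbers: the shift along the world's x, y, z in cm, then the turn about the world's z in degrees. A call has 1 to 20 rows; each row shifts and turns the commanded pose from where the row before left it; what a row does not reach is not made up. A row lasts 1/10 s, in which the tool goes at most 50 mm and 8.59 degrees, less where a joint would pass 70% of its speed; a pose out of reach is approached as far as the arm can. A call is refused whole if a number of a shift passes 5 or a number of a turn 8.59, either way. A call with a gripper value outside its range is refused whole. OPENING is the opening, from 0 (shut) to 1 (fully open), set as the call begins (- or left out, the last holds). The fingers move at their own pace and stop on an object; the grip force is fixed at half the most. Time passes only in rows, so rows that do not move let the fingers close. It gives the time, the measured TCP pose, the force, the opening and the grip force at its end, in the units of the state.
- bot.read_state(): the state, without advancing time (a new reading comes with each control period).
- imaging.capture(name): name is "side" or "top"; returns a dict with "img" (480x640x3 uint8, red, green, blue), "depth" (480x640 float32, m along the optical axis (not along the pixel's ray), 0 where there is no reading), "fx", "fy", "cx", "cy" (pixels), "world_to_cam" (4x4, takes a point from world to camera coordinates). Camera axes: x right, y down, z forward; pixel columns grow to the right and rows downward; lengths in m; the calibration is good to about 2 mm. A picture is of the moment at which its call begins.
- bot.job_done(): hands the job in; it is judged then, once.
Trained networks look in the newest picture that a camera, given by its name, has taken for a name from the list of things; names that differ only in an ending like _2 or _b are one class to them, and where a whole thing is asked for, a point or a joint stands for the part that bears it (a point fixed in the world has none). Each returns a list of dicts, best first, with "confidence" (0 to 1); they miss things now and then, are a little off and sometimes report something else, mostly with a low value. They report only what shows in the picture. A call takes as long as a camera call. They do not tell look-alikes from the thing itself.
- models.spot_in(camera, name): "rect" ([left, top, right, bottom] in pixels, round what is visible of it).
The state is a dict: "time_s": time; "joint_positions": joint angles; "qd": joint speeds; "joint_torque": joint torques, N m; "ee_pos": TCP position; "eef_rot": TCP orientation; "force": force on the tool from outside, world axes, zero at the start; "moment": the same for the moment, N m; "opening": finger opening in m; "grasp_force": force on a finger pad.
Only numpy, scipy, OpenCV 4.12 (cv2) and the standard library are available. Lean on these libraries where they do the work, as an engineer would, in place of code of your own. Each camera call takes 0.05 s, during which the arm holds its last target. There are 200 camera calls.

## Working session

There is one attempt and no reset: what is moved stays moved. The work goes in short steps, Python scripts to look and compute and a shell command to move; the robot and the scene stay as the last step left them, time stands still between calls to the robot, and variables do not carry over. Pictures are saved under pics/ and viewed, at most 10 in all, crops included, and the job is handed in when it is done.

```bash
ls; mkdir -p pics; cat > h.py <<'E'
import numpy as np, cv2
from rig import bot, imaging, models
def cap(n):
    return imaging.capture(n)
def save(c,name): cv2.imwrite('pics/'+name+'.png',c['img'][:,:,::-1])
def cloud(c):
    d=c['depth']; v,u=np.mgrid[0:480,0:640]
    P=np.stack([(u-c['cx'])/c['fx']*d,(v-c['cy'])/c['fy']*d,d,np.ones_like(d)],-1)
    W=P@np.linalg.inv(c['world_to_cam']).T
    W=W[...,:3]; W[d==0]=np.nan
    return W
def proj(c,p):
    q=c['world_to_cam']@np.r_[p,1]; return c['fx']*q[0]/q[2]+c['cx'],c['fy']*q[1]/q[2]+c['cy']
E
python3 - <<'E'
from h import *
s=bot.read_state();print(s['time_s'],s['ee_pos'],s['eef_rot'],s['opening'])
for n in ('top','side'):
    c=cap(n);save(c,n+'0');np.savez('pics/'+n,**c)
    W=cloud(c)
    for t in ('chamber','clamp_handle','detector','stand','beaker','flask','petri','marker','forceps'):
        for r in models.spot_in(n,t)[:3]:
            l,tp,rr,b=map(int,r['rect']);m=W[(tp+b)//2,(l+rr)//2]
            print(n,t,round(r['confidence'],2),(l,tp,rr,b),m.round(3))
E
```

```text
pics
0.0 [ 0.20229809 -0.59057905  0.22155918] [[ 9.46104171e-01  3.23862266e-01 -3.60236039e-04]
 [ 3.23862271e-01 -9.46101796e-01  2.14977433e-03]
 [ 3.55410822e-04 -2.15057732e-03 -9.99997624e-01]] 0.08693598818357524
top chamber 0.88 (289, 171, 409, 237) [ 0.571 -0.009  0.1  ]
top clamp_handle 0.58 (381, 188, 408, 202) [ 0.58  -0.123  0.159]
top detector 0.66 (192, 255, 207, 266) [0.43  0.385 0.132]
top detector 0.57 (233, 268, 245, 281) [0.39  0.28  0.139]
top detector 0.52 (221, 227, 235, 239) [0.496 0.307 0.146]
top stand 0.79 (224, 221, 249, 251) [0.496 0.296 0.084]
top stand 0.72 (290, 175, 410, 240) [ 0.563 -0.012  0.098]
top beaker 0.45 (287, 175, 410, 236) [ 0.567 -0.006  0.105]
top flask 0.72 (170, 190, 195, 215) [0.598 0.448 0.061]
top flask 0.44 (288, 172, 407, 238) [ 0.569 -0.004  0.095]
top petri 0.82 (260, 270, 298, 301) [0.364 0.189 0.014]
top marker 0.73 (389, 280, 440, 293) [ 0.35  -0.185  0.015]
top marker 0.36 (219, 222, 250, 255) [0.49  0.301 0.089]
top forceps 0.61 (228, 181, 273, 198) [ 0.642  0.269 -0.   ]
top forceps 0.55 (288, 172, 409, 238) [ 0.567 -0.00
[... 265 characters left out ...]
detector 0.61 (238, 274, 257, 298) [0.501 0.319 0.152]
side detector 0.58 (212, 313, 230, 381) [0.504 0.418 0.089]
side stand 0.75 (231, 293, 263, 360) [0.499 0.331 0.07 ]
side stand 0.75 (223, 161, 328, 303) [0.573 0.038 0.101]
side beaker 0.81 (324, 182, 350, 213) [ 0.525 -0.278  0.059]
side flask 0.79 (138, 333, 177, 397) [0.6   0.47  0.061]
side petri 0.94 (321, 309, 363, 341) [0.356 0.196 0.014]
side petri 0.52 (224, 161, 325, 296) [0.582 0.022 0.102]
side marker 0.78 (380, 227, 400, 253) [ 0.346 -0.174  0.015]
side marker 0.65 (228, 160, 320, 299) [0.579 0.028 0.103]
side forceps 0.54 (191, 321, 206, 339) [ 0.628  0.301 -0.001]
side forceps 0.17 (227, 160, 324, 300) [0.575 0.032 0.103]
```

```bash
python3 - <<'E'
import cv2
a=cv2.imread('pics/top0.png')[150:320,150:460];b=cv2.imread('pics/side0.png')[140:410,120:420]
cv2.imwrite('pics/t1.png',cv2.resize(a,None,fx=2.5,fy=2.5,interpolation=cv2.INTER_CUBIC))
cv2.imwrite('pics/s1.png',cv2.resize(b,None,fx=2.2,fy=2.2,interpolation=cv2.INTER_CUBIC))
E
```

```text
(no output)
```

View pics/t1.png

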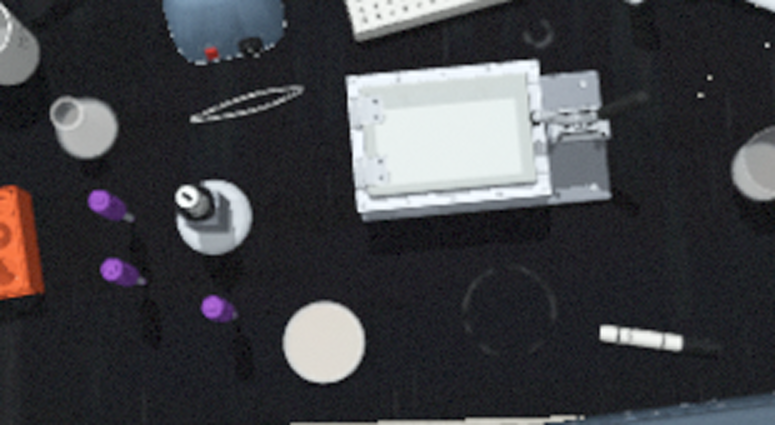

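View pics/s1.png

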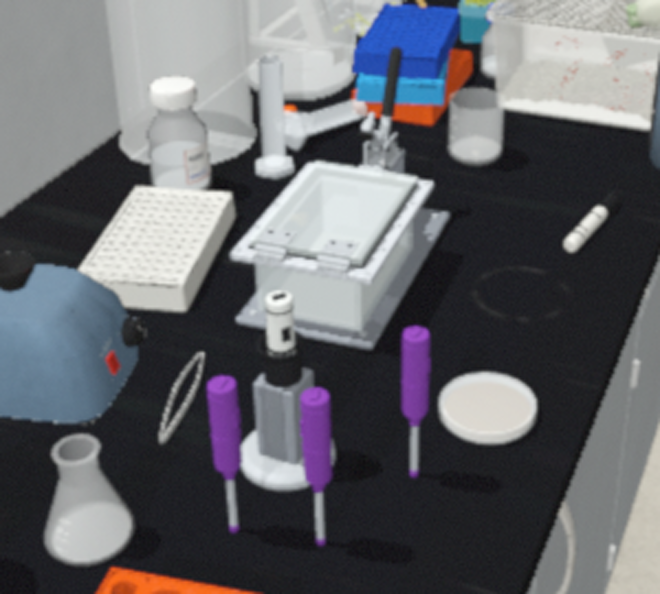

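The white-topped detector stands in the grey stand (top image about 226,231). Three purple look-alikes surround it on the left and front. The chamber is slightly yawed, with the black clamp handle raised at the right end (top about 398,193). Next I'll fit the poses.

```bash
cat > fit.py <<'E'
from h import *
from scipy.optimize import minimize
T=dict(np.load('pics/top.npz'));S=dict(np.load('pics/side.npz'))
for n,c in (('top',T),('side',S)):
    W=cloud(c); x,y,z=W[...,0],W[...,1],W[...,2]
    print(n,'cam pos',np.linalg.inv(c['world_to_cam'])[:3,3].round(3), 'table z',np.nanmedian(z[(x>.3)&(x<.5)&(y>-.1)&(y<.1)]))
    m=(x>.4)&(x<.72)&(y>-.14)&(y<.17)&(z>.083)&(z<.096)
    P=W[m][:,:2]
    k,l,st,ce=cv2.connectedComponentsWithStats(m.astype(np.uint8)); i=1+np.argmax(st[1:,4])
    P=W[(l==i)][:,:2].astype(np.float32)
    (r)=cv2.minAreaRect(P*1000); print('flange',len(P),r)
    m=(x>.4)&(x<.72)&(y>-.14)&(y<.17)&(z>.097)&(z<.106)
    k,l,st,ce=cv2.connectedComponentsWithStats(m.astype(np.uint8)); i=1+np.argmax(st[1:,4])
    print('lid',cv2.minAreaRect(W[l==i][:,:2].astype(np.float32)*1000),np.nanmedian(z[l==i]))
    m=(x>.5)&(x<.66)&(y<-.1)&(y>-.25)&(z>.125)&(z<.25)
    Q=W[m]; Q=Q[np.argsort(Q[:,2])]; print('handle',len(Q)); print(Q[::max(1,len(Q)//12)].round(3))
    m=(x>.43)&(x<.56)&(y>.25)&(y<.37)&(z>.04)&(z<.2)
    Q=W[m]
    for a,b in ((.04,.09),(.09,.12),(.12,.13),(.13,.15),(.15,.165),(.165,.19)):
        q=Q[(Q[:,2]>a)&(Q[:,2]<b)]
        if len(q): print('st',a,b,len(q),q.mean(0).round(4),q.min(0).round(3),q.max(0).round(3))
    m=(x>.40)&(x<.60)&(y>.2)&(y<.4)&(z>.004)&(z<.02)
    Q=W[m];print('foot',cv2.minEnclosingCircle(Q[:,:2].astype(np.float32)),len(Q))
E
python3 fit.py
```

```text
top cam pos [0.3   0.054 1.55 ] table z -0.0013871916366975379
flange 568 ((517.152587890625, 35.999900817871094), (75.70304107666016, 216.52099609375), 17.333911895751953)
lid ((573.8903198242188, 51.564640045166016), (120.52649688720703, 192.0150909423828), 3.40667986869812) 0.1007341088613436
handle 132
[[ 0.584 -0.109  0.125]
 [ 0.588 -0.111  0.135]
 [ 0.583 -0.112  0.144]
 [ 0.584 -0.119  0.153]
 [ 0.582 -0.12   0.161]
 [ 0.581 -0.13   0.167]
 [ 0.577 -0.132  0.172]
 [ 0.58  -0.138  0.182]
 [ 0.581 -0.14   0.186]
 [ 0.585 -0.144  0.194]
 [ 0.586 -0.156  0.199]
 [ 0.586 -0.143  0.202]]
st 0.04 0.09 98 [0.4967 0.302  0.0713] [0.484 0.292 0.041] [0.523 0.331 0.09 ]
st 0.09 0.12 63 [0.5001 0.3071 0.1083] [0.485 0.293 0.09 ] [0.524 0.33  0.12 ]
st 0.12 0.13 69 [0.5013 0.3109 0.1237] [0.483 0.293 0.12 ] [0.523 0.332 0.13 ]
st 0.13 0.15 16 [0.4982 0.3076 0.1407] [0.493 0.291 0.131] [0.507 0.33  0.148]
st 0.15 0.165 14 [0.4996 0.3076 0.1597] [0.494 0.302 0.15 ] [0.509 0.319 0.164]
st 0.165 0.19 53 [0.5041 0.3119 0.1706] [0.495 0.302 0.165] [0.513 0.323 0.176]
foot ((0.49809926748275757,
[... 527 characters left out ...]

 [ 0.579 -0.141  0.171]
 [ 0.579 -0.134  0.176]
 [ 0.59  -0.141  0.183]
 [ 0.583 -0.142  0.189]
 [ 0.58  -0.149  0.195]
 [ 0.581 -0.152  0.201]]
st 0.04 0.09 503 [0.5003 0.3257 0.0683] [0.484 0.291 0.04 ] [0.525 0.333 0.09 ]
st 0.09 0.12 269 [0.4995 0.3207 0.1034] [0.486 0.294 0.09 ] [0.523 0.332 0.12 ]
st 0.12 0.13 166 [0.5022 0.3159 0.1243] [0.483 0.291 0.12 ] [0.526 0.331 0.13 ]
st 0.13 0.15 108 [0.5004 0.3181 0.1404] [0.492 0.306 0.13 ] [0.514 0.324 0.15 ]
st 0.15 0.165 88 [0.5008 0.3174 0.1576] [0.493 0.304 0.15 ] [0.516 0.323 0.165]
st 0.165 0.19 86 [0.5032 0.3135 0.1695] [0.493 0.302 0.165] [0.514 0.325 0.174]
foot ((0.47311094403266907, 0.28990960121154785), 0.11464054882526398) 494
```

```bash
cat > f2.py <<'E'
from h import *
from scipy.optimize import least_squares
T=dict(np.load('pics/top.npz'));S=dict(np.load('pics/side.npz'))
for n,c in (('top',T),('side',S)):
    W=cloud(c);x,y,z=[W[...,i] for i in range(3)]
    m=(x>.5)&(x<.66)&(y>-.1)&(y<.06)&(z>.106)&(z<.3);Q=W[m]
    print(n,'arm',len(Q), Q.min(0) if len(Q) else '',Q.max(0) if len(Q) else '')
    m=(x>.2)&(x<.7)&(y>-.6)&(y<-.16)&(z>.1);Q=W[m]
    for a in np.arange(-.6,-.16,.08):
        q=Q[(Q[:,1]>a)&(Q[:,1]<a+.08)]
        if len(q): print(a.round(2),len(q),q.min(0).round(3),q.max(0).round(3))
cx,cy,th=.5742,.0462,np.radians(3.33)
R=np.array([[np.cos(th),-np.sin(th)],[np.sin(th),np.cos(th)]])
outs=[]
for n,c,(x0,y0,x1,y1),k in (('top',T,(280,160,415,245),5.5),('side',S,(220,155,330,305),3.9)):
    im=cv2.resize(c['img'][y0:y1,x0:x1,::-1].copy(),None,fx=k,fy=k,interpolation=cv2.INTER_CUBIC)
    for a,b,zz,col in ((.074,.104,.09,(0,0,255)),(.06,.09,.1015,(0,200,0)),(.06,.09,.091,(255,0,0))):
        pts=[]
        for s,t in ((-1,-1),(1,-1),(1,1),(-1,1)):
            w=R@[s*a,t*b]+[cx,cy]; p=proj(c,np.r_[w,zz]); pts.append([(p[0]+.5-x0)*k,(p[1]+.5-y0)*k])
        cv2.polylines(im,[np.int32(pts)],True,col,1,cv2.LINE_AA)
    outs.append(im); cv2.imwrite(f'pics/ov_{n}.png',im); print(im.shape)
E
python3 f2.py
```

```text
top arm 196 [ 0.51972841 -0.09991138  0.10600568] [0.63015255 0.05979958 0.16092214]
-0.6 1786 [ 0.203 -0.6    0.1  ] [ 0.612 -0.52   0.378]
-0.52 1773 [ 0.2  -0.52  0.1 ] [ 0.582 -0.44   0.641]
-0.44 671 [ 0.2   -0.44   0.551] [ 0.235 -0.36   0.726]
-0.36 1056 [ 0.2   -0.36   0.703] [ 0.312 -0.28   0.83 ]
-0.28 6146 [ 0.2   -0.28   0.637] [ 0.312 -0.2    0.835]
-0.2 2704 [ 0.2   -0.2    0.569] [ 0.297 -0.16   0.792]
side arm 152 [ 0.56818524 -0.09922485  0.10613812] [ 0.59418791 -0.03902609  0.16155664]
-0.6 980 [ 0.2   -0.6    0.101] [ 0.609 -0.52   0.529]
-0.52 1348 [ 0.2   -0.519  0.1  ] [ 0.582 -0.441  0.543]
-0.44 38 [ 0.2  -0.44  0.14] [ 0.542 -0.418  0.565]
-0.2 1 [ 0.291 -0.162  0.562] [ 0.291 -0.162  0.562]
(468, 742, 3)
(585, 429, 3)
```

View pics/ov_top.png

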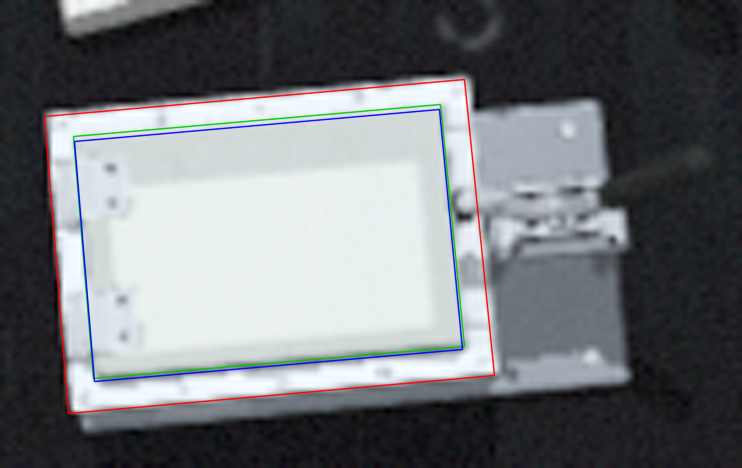

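View pics/ov_side.png

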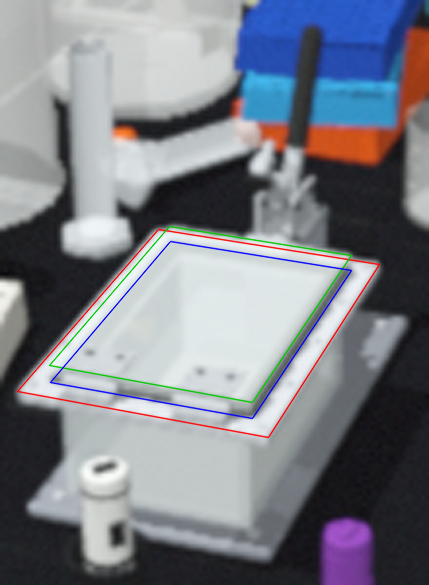

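Poses fit both views: the red flange and green lid outlines match to about 1 mm, with a small y shift. Moving above the clamp with fingers shut.

```bash
python3 -m pendant '[[[2.72,3.43,2],-8],[[2.72,3.43,2],-7.7],[[2.72,3.43,0],0],[[2.72,3.43,0],0],[[2.72,3.43,0],0],[[2.72,3.43,0],0],[[2.72,3.43,0],0],[[2.72,3.43,0],0],[[2.72,3.43,0],0],[[2.72,3.43,0],0],[[2.72,3.43,0],0],[[2.72,3.43,0],0],[[2.72,3.43,0],0],[[2.72,3.43,0],0],[[0,0,0],0],[[0,0,0],0],[[0,0,0],0],[[0,0,0],0]]' 0
python3 - <<'E'
from h import *
W=cloud(dict(np.load('pics/side.npz')));x,y,z=[W[...,i] for i in range(3)]
for a in np.arange(-.14,.0,.015):
    q=W[(x>.55)&(x<.61)&(y>a)&(y<a+.015)&(z>.1035)]
    if len(q): print(a.round(3),q[:,2].min().round(3),q[:,2].max().round(3),q[:,0].min().round(3),q[:,0].max().round(3))
E
```

```text
time_s: 2.8
ee_pos: [0.5825, -0.1122, 0.2626]
eef_rot: [[0.999, 0.054, -0.001], [0.054, -0.999, -0.0], [-0.001, 0.0, -1.0]]
force: [-0.3, 0.6, 1.3]
opening: 0.0007
grasp_force: 0.0
-0.14 0.145 0.195 0.576 0.593
-0.125 0.11 0.168 0.571 0.594
-0.11 0.106 0.143 0.567 0.588
-0.095 0.106 0.125 0.568 0.594
-0.08 0.104 0.159 0.568 0.594
-0.065 0.13 0.162 0.574 0.588
-0.05 0.104 0.155 0.57 0.598
-0.035 0.104 0.104 0.596 0.601
-0.02 0.104 0.104 0.551 0.564
-0.005 0.104 0.105 0.564 0.606
```

```bash
python3 -m pendant '[[[0,0,-2.5],0],[[0,0,-2.5],0],[[0,0,-2.3],0],[[0,0,0],0],[[0.06,-1,0],0],[[0.06,-1.1,-0.6],0],[[0.06,-1.1,-0.7],0],[[0.05,-0.9,-0.9],0],[[0.05,-0.8,-1],0],[[0.03,-0.5,-0.9],0],[[0.03,-0.45,-1],0],[[0.01,-0.25,-0.8],0],[[0.01,-0.2,-0.8],0],[[0,0,0],0]]'

```

```text
time_s: 4.2
ee_pos: [0.5856, -0.1734, 0.1207]
eef_rot: [[0.998, 0.056, -0.003], [0.056, -0.998, 0.002], [-0.003, -0.002, -1.0]]
force: [-0.1, -0.0, 0.0]
opening: 0.0004
grasp_force: 0.0
```

```bash
python3 -m pendant '[[[0,0,-0.3],0],[[0,0,-0.3],0],[[0,0,0],0]]';  python3 -m pendant '[[[0,0,-0.3],0],[[0,0,0],0],[[0,0,0],0]]'
```

```text
time_s: 4.5
ee_pos: [0.5864, -0.1736, 0.1177]
eef_rot: [[0.998, 0.056, -0.001], [0.056, -0.998, 0.0], [-0.001, -0.0, -1.0]]
force: [-2.0, -0.2, 6.5]
opening: 0.0007
grasp_force: 3.1
time_s: 4.8
ee_pos: [0.5865, -0.1737, 0.1172]
eef_rot: [[0.998, 0.057, 0.0], [0.057, -0.998, -0.001], [0.0, 0.001, -1.0]]
force: [-6.9, 1.2, 18.4]
opening: 0.0005
grasp_force: 9.8
```

```bash
python3 -m pendant '[[[0,0,1],0],[[0,0,3],0],[[0,0,4],0],[[0,0,4],0],[[0,0,3.5],0]]'; python3 -m pendant '[[[-0.75,4.42,0],0],[[-0.75,4.42,0],0],[[-0.75,4.42,0],0],[[-0.75,4.42,0],0],[[-0.75,4.42,0],0],[[-0.75,4.42,0],0],[[-0.75,4.42,0],0],[[-0.75,4.42,0],0],[[-0.75,4.42,0],0],[[-0.75,4.42,0],0],[[-0.75,4.42,0],0],[[0,0,0],0],[[0,0,0],0],[[0,0,0],0]]' 0.6
python3 - <<'E'
from h import *
c=cap('side');np.savez('pics/side2',**c)
W=cloud(c);x,y,z=[W[...,i] for i in range(3)]
q=W[(x>.56)&(x<.61)&(y>-.23)&(y<-.13)&(z>.09)]
print(len(q),q.min(0),q.max(0))
b=c['img'][155:400,190:340,::-1];cv2.imwrite('pics/s2.png',cv2.resize(b,None,fx=2.4,fy=2.4,interpolation=cv2.INTER_CUBIC))
E
```

```text
time_s: 5.3
ee_pos: [0.587, -0.1737, 0.2706]
eef_rot: [[0.998, 0.056, 0.001], [0.056, -0.998, -0.0], [0.001, 0.0, -1.0]]
force: [-0.2, -0.4, -0.2]
opening: 0.0006
grasp_force: 0.0
time_s: 6.7
ee_pos: [0.5042, 0.3114, 0.2683]
eef_rot: [[0.998, 0.055, -0.001], [0.055, -0.998, -0.001], [-0.001, 0.001, -1.0]]
force: [0.3, -0.1, 0.4]
opening: 0.0524
grasp_force: 0.0
89 [ 0.57709737 -0.20723043  0.10603148] [ 0.59235884 -0.13077738  0.11929441]
```

View pics/s2.png

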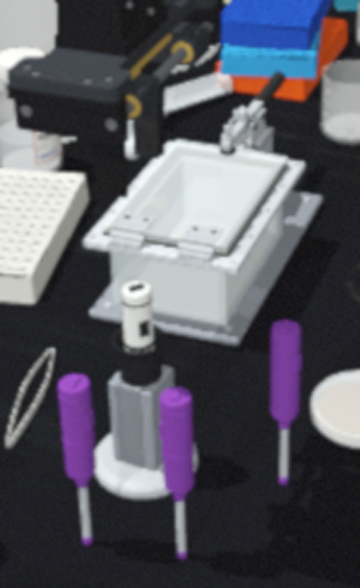

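The handle now lies level with the foot on the lid. Descending onto the detector.

```bash
python3 -m pendant '[[[0,0.1,-3],0],[[0,0,-3],0],[[0,0,-3],0],[[0,0,-2.5],0],[[0,0,-1.5],0],[[0,0,-0.7],0],[[0,0,0],0],[[0,0,0],0]]'; python3 -m pendant '[[[0,0,0],0],[[0,0,0],0],[[0,0,0],0],[[0,0,0],0],[[0,0,0],0],[[0,0,0],0]]' 0
```

```text
time_s: 7.55
ee_pos: [0.5052, 0.3127, 0.1323]
eef_rot: [[0.999, 0.055, 0.001], [0.055, -0.999, 0.001], [0.001, -0.0, -1.0]]
force: [0.1, -0.6, 0.8]
opening: 0.052
grasp_force: 0.0
time_s: 8.15
ee_pos: [0.5044, 0.3128, 0.1317]
eef_rot: [[0.998, 0.056, 0.0], [0.056, -0.998, -0.001], [0.0, 0.001, -1.0]]
force: [-0.5, -1.5, 2.3]
opening: 0.0212
grasp_force: 29.9
```

```bash
python3 -m pendant '[[[0,0,1],0],[[0,0,1.5],0],[[0,0,2.5],0],[[0,0,3],0],[[0,0,3],0],[[0,0,3],0],[[0,0,2],0],[[0,0,0],0],[[0,0,0],0],[[0,0,0],0]]'
cat > tip.py <<'E'
from h import *
import sys
c=cap('side');s=bot.read_state();e=np.array(s['ee_pos']);print(e,s['opening'])
t=e+[0,0,-.1117];u,v=proj(c,t);print('pred',u,v)
W=cloud(c);m=np.linalg.norm(W[...,:2]-e[:2],axis=-1)<.03
Q=W[m]
cam=np.linalg.inv(c['world_to_cam'])[:3,3];
for a in (0,.02,.04,.072,.085,.1):
    q=Q[(Q[:,2]>t[2]-.006+a)&(Q[:,2]<t[2]+.012+a)]
    if len(q): print(a,len(q),(np.median(q,0)-t).round(4),(q.min(0)-t).round(4),(q.max(0)-t).round(4))
k=6;x0,y0=int(u)-35,int(v)-60
im=cv2.resize(c['img'][y0:y0+80,x0:x0+70,::-1],None,fx=k,fy=k,interpolation=cv2.INTER_CUBIC)
def d(p):
    p=proj(c,p);return (int((p[0]+.5-x0)*k),int((p[1]+.5-y0)*k))
cv2.line(im,d(t),d(t+[0,0,.15]),(0,0,255),1)
cv2.imwrite(f'pics/{sys.argv[1]}.png',im)
E
python3 tip.py tip1
```

```text
time_s: 9.15
ee_pos: [0.5032, 0.3128, 0.2899]
eef_rot: [[0.998, 0.056, -0.003], [0.056, -0.998, -0.001], [-0.003, 0.001, -1.0]]
force: [-1.0, 0.4, -1.0]
opening: 0.021
grasp_force: 29.9
[0.50321456 0.31276816 0.28972818] 0.021808295564087782
pred 246.67537632101707 271.5812752494938
0 18 [-0.0018  0.0008  0.0071] [-0.0035 -0.0033  0.0029] [0.0027 0.0052 0.01  ]
0.02 33 [-0.0011  0.0009  0.0225] [-0.0036 -0.0028  0.0146] [0.0031 0.0025 0.0317]
0.04 30 [-0.0011  0.0007  0.0447] [-0.0033 -0.0029  0.036 ] [0.0033 0.004  0.0519]
0.072 94 [-0.0046  0.0074  0.0776] [-0.0112 -0.0063  0.0662] [0.0078 0.0124 0.0839]
0.085 123 [-0.0045  0.0077  0.0878] [-0.0118 -0.0063  0.079 ] [0.0103 0.0123 0.0969]
0.1 99 [-0.006   0.0078  0.1016] [-0.0117 -0.0076  0.094 ] [0.0088 0.0167 0.1119]
```

View pics/tip1.png

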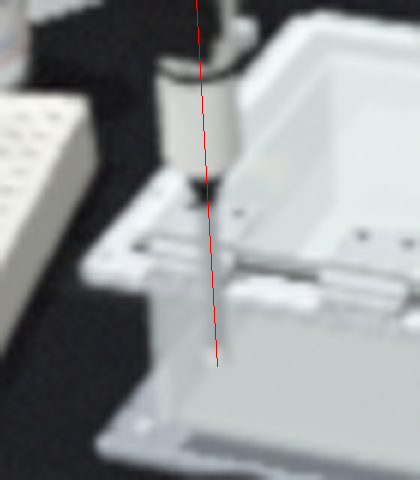

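```bash
python3 -m pendant '[[[0,-2.5,0],0],[[0,-3.4,0],0],[[0,-4,0],0],[[0,-4,0],0],[[0,-3.3,0],0],[[0,-2.2,0],0],[[0,0,-2],0],[[0,0,-2],0],[[0,0,-2],0],[[0,0,-1],0],[[0,0,0],0],[[0,0,0],0],[[0,0,0],0]]'
python3 - <<'E'
from h import *
p=[]
for i in range(6):
    p.append(bot.read_state()['ee_pos']); imaging.capture('side')
print(np.mean(p,0).round(4),np.std(p,0).round(4), 'target .5045 .1170 .2040')
E
```

```text
time_s: 10.5
ee_pos: [0.5051, 0.1193, 0.2223]
eef_rot: [[0.998, 0.056, 0.002], [0.056, -0.998, 0.0], [0.002, 0.0, -1.0]]
force: [0.2, -0.4, -1.4]
opening: 0.0212
grasp_force: 29.9
[0.5049 0.1192 0.2223] [0.0002 0.     0.0001] target .5045 .1170 .2040
```

```bash
python3 -m pendant '[[[-0.04,-0.18,-0.6],0],[[0,0,-0.6],0],[[0,0,-0.4],0],[[0,0,-0.2],0],[[0,0,0],0],[[0,0,0],0]]'; sed -i 's/^cv2.line/for q in ((-.06,.075),):\n    C=np.array([.5742,.0457]);th=np.radians(3.33);R=np.array([[np.cos(th),-np.sin(th)],[np.sin(th),np.cos(th)]])\n    f=lambda a,b,z:d(np.r_[C+R@[a,b],z])\n    cv2.line(im,f(-.06,.09,.091),f(-.06,0,.091),(255,0,0),1);cv2.line(im,f(-.074,.104,.09),f(-.074,0,.09),(0,160,0),1)\ncv2.line/' tip.py; sed -i 's/^k=6/k=8/' tip.py; python3 tip.py tip2
```

```text
time_s: 11.4
ee_pos: [0.504, 0.1173, 0.2035]
eef_rot: [[0.998, 0.056, -0.0], [0.056, -0.998, 0.0], [-0.0, -0.0, -1.0]]
force: [0.1, 0.4, -0.2]
opening: 0.0211
grasp_force: 29.9
[0.50410762 0.11733865 0.20363168] 0.021233292328761935
pred 289.129356554143 258.3956401595892
0 269 [0.0065 0.0067 0.0007] [-0.0098 -0.0299 -0.0057] [0.0271 0.029  0.0118]
0.02 24 [-0.0009  0.0005  0.0231] [-0.0026 -0.0028  0.0143] [0.0227 0.0044 0.032 ]
0.04 21 [-0.0004  0.0007  0.0421] [-0.0044 -0.003   0.0346] [0.0035 0.005  0.0505]
0.072 62 [-0.0042  0.0064  0.077 ] [-0.0117 -0.0033  0.0661] [0.0098 0.0134 0.084 ]
0.085 79 [-0.004   0.008   0.0885] [-0.0116 -0.0063  0.0796] [0.0091 0.0134 0.0963]
0.1 65 [-0.0057  0.0081  0.101 ] [-0.0117 -0.014   0.0943] [0.0088 0.0182 0.1118]
```

View pics/tip2.png

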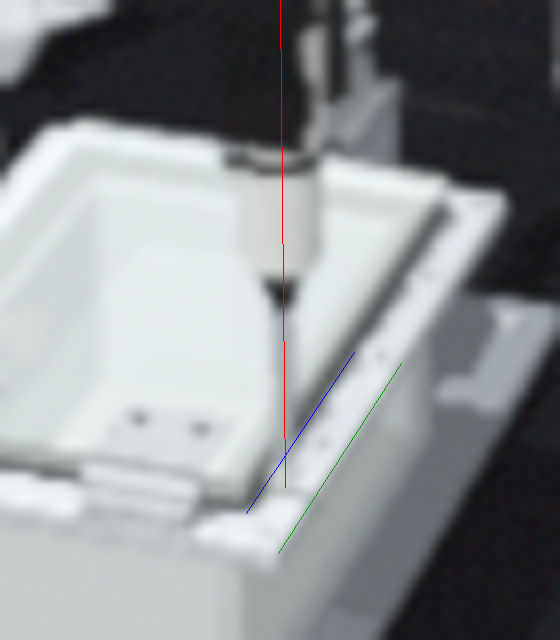

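```bash
python3 -m pendant '[[[0.03,-0.3,0],0],[[0.03,-0.3,0],0],[[0.017,-0.3,0],0],[[0.017,-0.3,0],0],[[0.017,-0.3,0],0],[[0.017,-0.3,0],0],[[0.017,-0.3,0],0],[[0.017,-0.3,0],0],[[0.017,-0.3,0],0],[[0.017,-0.3,0],0],[[0.017,-0.3,0],0],[[0.017,-0.3,0],0],[[0.017,-0.3,0],0],[[0.017,-0.3,0],0],[[0.017,-0.3,0],0],[[0.017,-0.3,0],0],[[0.017,-0.3,0],0],[[0.017,-0.3,0],0],[[0.017,-0.3,0],0],[[0.017,-0.3,0],0]]'
python3 - <<'E'
from h import *
e=bot.read_state()['ee_pos'];th=np.radians(3.33);R=np.array([[np.cos(th),-np.sin(th)],[np.sin(th),np.cos(th)]])
print((R.T@(np.array(e[:2])-[.5742,.0457])).round(4),e[2]-.1117)
E
```

```text
time_s: 13.45
ee_pos: [0.5076, 0.0571, 0.2035]
eef_rot: [[0.998, 0.056, -0.0], [0.056, -0.998, -0.0], [-0.0, 0.0, -1.0]]
force: [0.5, 0.3, -0.5]
opening: 0.0215
grasp_force: 29.9
[-0.0658  0.0152] 0.09183335072664442
```

```bash
python3 -m pendant '[[[0.018,-0.3,0],0],[[0.018,-0.3,0],0],[[0.018,-0.3,0],0],[[0.018,-0.3,0],0],[[0.018,-0.3,0],0],[[0.018,-0.3,0],0],[[0.018,-0.3,0],0],[[0.018,-0.3,0],0],[[0.018,-0.3,0],0],[[0.018,-0.3,0],0],[[0.018,-0.3,0],0],[[0.018,-0.3,0],0],[[0.018,-0.3,0],0],[[0.018,-0.3,0],0],[[0.018,-0.3,0],0],[[0.018,-0.3,0],0],[[0.018,-0.3,0],0],[[0.018,-0.3,0],0],[[0.018,-0.3,0],0],[[0.018,-0.3,0],0]]'
cat > w.py <<'E'
from h import *
e=bot.read_state()['ee_pos'];th=np.radians(3.33);R=np.array([[np.cos(th),-np.sin(th)],[np.sin(th),np.cos(th)]])
print((R.T@(np.array(e[:2])-[.5742,.0457])).round(4),e[2]-.1117)
E
python3 w.py
```

```text
time_s: 15.45
ee_pos: [0.5112, -0.0029, 0.2035]
eef_rot: [[0.998, 0.056, -0.0], [0.056, -0.998, 0.0], [0.0, -0.0, -1.0]]
force: [-0.3, 0.0, -1.1]
opening: 0.021
grasp_force: 29.9
[-0.0657 -0.0449] 0.09183803168088972
```

```bash
python3 -m pendant '[[[0.018,-0.3,0],0],[[0.018,-0.3,0],0],[[0.018,-0.3,0],0],[[0.018,-0.3,0],0],[[0.018,-0.3,0],0],[[0.018,-0.3,0],0],[[0.018,-0.3,0],0],[[0.018,-0.3,0],0],[[0.018,-0.3,0],0],[[0.018,-0.3,0],0],[[0.018,-0.3,0],0],[[0.018,-0.3,0],0],[[0.018,-0.3,0],0],[[0.018,-0.3,0],0],[[0.018,-0.3,0],0],[[0.09,-0.275,0],0],[[0.217,-0.193,0],0],[[0.284,-0.06,0],0],[[0.3,0.017,0],0],[[0.3,0.017,0],0]]'
python3 w.py
```

```text
time_s: 17.45
ee_pos: [0.5262, -0.0526, 0.2035]
eef_rot: [[0.998, 0.056, 0.0], [0.056, -0.998, 0.0], [0.0, -0.0, -1.0]]
force: [-0.6, -0.1, -1.1]
opening: 0.0211
grasp_force: 29.9
[-0.0537 -0.0953] 0.09183368241506004
```

```bash
python3 -m pendant '[[[0.3,0.016,0],0],[[0.3,0.016,0],0],[[0.3,0.016,0],0],[[0.3,0.016,0],0],[[0.3,0.016,0],0],[[0,0,0],0],[[0,0,0],0]]'
python3 w.py
python3 -m pendant '[[[0,0,1],0],[[0,0,2],0],[[0,0,3],0],[[0,0,3],0],[[0,0,1],0],[[0,0,0],0],[[0,0,0],0]]'
```

```text
time_s: 18.15
ee_pos: [0.5408, -0.0518, 0.2035]
eef_rot: [[0.998, 0.056, -0.0], [0.056, -0.998, 0.0], [-0.0, -0.0, -1.0]]
force: [0.0, -0.2, -1.1]
opening: 0.0213
grasp_force: 29.9
[-0.039  -0.0954] 0.09177671715707167
time_s: 18.85
ee_pos: [0.5399, -0.0516, 0.3027]
eef_rot: [[0.998, 0.056, -0.002], [0.056, -0.998, 0.001], [-0.002, -0.001, -1.0]]
force: [-0.5, -0.3, -0.8]
opening: 0.0212
grasp_force: 29.9
```

```bash
python3 -m pendant '[[[-0.3,2.4,0],0],[[-0.4,4,0],0],[[-0.4,4,0],0],[[-0.4,4,0],0],[[-0.4,4,0],0],[[-0.4,4,0],0],[[-0.4,4,0],0],[[-0.4,4,0],0],[[-0.3,3.5,0],0],[[-0.2,2.5,0],0],[[0,0,0],0],[[0,0,0],0],[[0,0,0],0],[[0,0,0],0]]'; python3 tip.py tip3
```

```text
time_s: 20.25
ee_pos: [0.5048, 0.3109, 0.303]
eef_rot: [[0.999, 0.054, -0.001], [0.054, -0.999, -0.001], [-0.001, 0.001, -1.0]]
force: [0.5, 0.0, -1.2]
opening: 0.0211
grasp_force: 29.9
[0.50496338 0.31098439 0.30329449] 0.021039415678605917
pred 245.88178508721165 264.43148914611197
0 19 [-0.0013 -0.0003  0.0051] [-0.0034 -0.0033  0.0013] [0.002  0.0034 0.0116]
0.02 34 [-0.0013  0.0001  0.0235] [-0.0038 -0.0034  0.0141] [0.0039 0.0042 0.0316]
0.04 28 [-0.0014  0.001   0.0419] [-0.0029 -0.0023  0.0343] [0.0027 0.0037 0.0513]
0.072 95 [-0.0045  0.0073  0.0771] [-0.0118 -0.0062  0.0661] [0.0089 0.0114 0.0839]
0.085 122 [-0.005   0.0076  0.0878] [-0.0117 -0.0067  0.0792] [0.0102 0.0121 0.097 ]
0.1 102 [-0.0063  0.0073  0.1018] [-0.0127 -0.0212  0.0941] [0.0096 0.0182 0.112 ]
```

```bash
python3 -m pendant '[[[-0.06,0.18,-1],0],[[0,0,-2],0],[[0,0,-2],0],[[0,0,-2],0],[[0,0,-1],0],[[0,0,0],0],[[0,0,0],0]]'; python3 -m pendant '[[[0,0,-1],0],[[0,0,-1.5],0],[[0,0,-1.5],0],[[0,0,-1.5],0],[[0,0,-1],0],[[0,0,-0.5],0],[[0,0,-0.5],0],[[0,0,0],0]]'
```

```text
time_s: 21.0
ee_pos: [0.5046, 0.314, 0.2239]
eef_rot: [[0.998, 0.055, 0.001], [0.055, -0.998, 0.0], [0.001, -0.0, -1.0]]
force: [0.2, -0.2, -0.3]
opening: 0.021
grasp_force: 29.9
time_s: 21.8
ee_pos: [0.5042, 0.313, 0.148]
eef_rot: [[0.998, 0.056, -0.0], [0.056, -0.998, -0.002], [-0.0, 0.002, -1.0]]
force: [0.9, -3.6, -3.1]
opening: 0.021
grasp_force: 30.0
```

```bash
python3 -m pendant '[[[0,-0.05,-0.4],0],[[0,0,-0.4],0],[[0,0,-0.4],0],[[0,0,-0.2],0],[[0,0,0],0],[[0,0,0],0]]'
```

```text
time_s: 22.4
ee_pos: [0.504, 0.3128, 0.1341]
eef_rot: [[0.998, 0.056, -0.001], [0.056, -0.998, -0.001], [-0.001, 0.001, -1.0]]
force: [0.4, -5.1, -1.5]
opening: 0.0211
grasp_force: 30.0
```

```bash
python3 -m pendant '[[[0,-0.05,-0.2],0],[[0,0,-0.1],0],[[0,0,0],0],[[0,0,0],0]]'
```

```text
time_s: 22.8
ee_pos: [0.5041, 0.3128, 0.1315]
eef_rot: [[0.998, 0.056, -0.0], [0.056, -0.998, -0.0], [-0.0, 0.0, -1.0]]
force: [0.3, -4.4, 1.7]
opening: 0.0213
grasp_force: 30.0
```

```bash
python3 -m pendant '[[[0,0,0],0],[[0,0,0],0],[[0,0,0],0],[[0,0,0],0],[[0,0,0],0]]' 0.6;  python3 -m pendant '[[[0,0,1],0],[[0,0,2],0],[[0,0,3],0],[[0,0,4],0],[[0,0,4],0],[[-0.5,-4,2],0],[[-0.5,-4,0],0],[[-0.5,-4,0],0],[[-0.5,-4,0],0],[[0,0,0],0],[[0,0,0],0],[[0,0,0],0]]'
python3 - <<'E'
from h import *
a=cap('side');t=cap('top')
for c in (a,t):
    W=cloud(c);x,y,z=[W[...,i] for i in range(3)]
    q=W[(x>.48)&(x<.53)&(y>.29)&(y<.34)&(z>.14)&(z<.2)];print(q.min(0),q.max(0))
    q=W[(x>.56)&(x<.61)&(y>-.23)&(y<-.13)&(z>.09)];print(len(q),q.max(0) if len(q) else '')
i1=cv2.resize(a['img'][155:400,130:400,::-1],None,fx=1.48,fy=1.48);i2=t['img'][150:330,150:460,::-1]
i2=cv2.resize(i2,(400,int(180*400/310)));o=np.zeros((max(i1.shape[0],i2.shape[0]),i1.shape[1]+400,3),np.uint8)
o[:i1.shape[0],:i1.shape[1]]=i1;o[:i2.shape[0],i1.shape[1]:]=i2;cv2.imwrite('pics/fin.png',o);print(o.shape)
E
```

```text
time_s: 23.3
ee_pos: [0.5042, 0.3134, 0.1316]
eef_rot: [[0.998, 0.056, 0.0], [0.056, -0.998, 0.001], [0.0, -0.001, -1.0]]
force: [-0.8, -0.3, -0.1]
opening: 0.0499
grasp_force: 0.0
time_s: 24.5
ee_pos: [0.4845, 0.1537, 0.292]
eef_rot: [[0.998, 0.056, 0.001], [0.056, -0.998, 0.001], [0.001, -0.001, -1.0]]
force: [0.4, 0.3, -0.0]
opening: 0.0523
grasp_force: 0.0
[0.4926165  0.30244158 0.14052722] [0.51423003 0.32505055 0.17355235]
88 [ 0.59303926 -0.13008803  0.11940785]
[0.49299121 0.30240307 0.14052287] [0.51402469 0.32392884 0.17444345]
165 [ 0.59655795 -0.1309114   0.12288238]
(363, 800, 3)
```

View pics/fin.png

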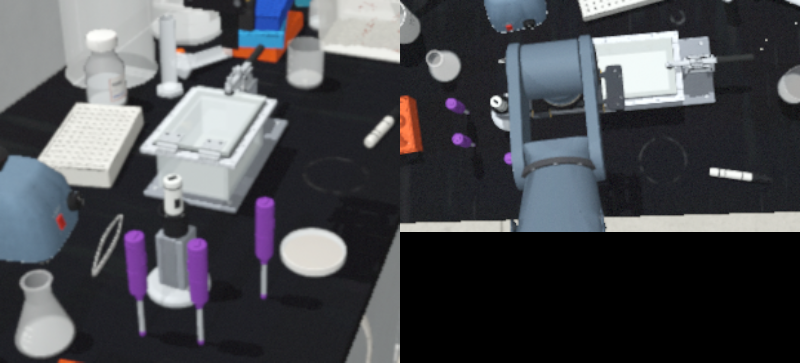

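The detector is back upright in its stand, at the same place and height as at the start. The handle is level, and everything in view is undisturbed.

```bash
python3 -c "
from rig import bot
print(bot.job_done())"
```

```text
the job is handed in; nothing more can be done
None
```

I clamped the lid, checked the joint in one pass at about 3 cm/s with the tip about 5–6 mm from the joint line by my measurements, set the detector back upright in its stand, and handed the job in at about 25 s; no verdict was returned.

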